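# Load the mainspring case into its frame and seat the frame in the coin tester

### The job

Stand the steel mainspring case with the brass stem in the pocket of the orange plastic frame while the frame is on the bench, and let go of it. Then pick up the loaded frame and seat it fully home in the bay between the four steel corners on the cream coin tester, with the case still upright in it.

Things in the scene. Friction and masses are not known exactly. Their poses are not given: they have to be found in the camera images.
- case_grip (a point): Steel mainspring case, upright on the bench: grey steel drum 34 mm across, 28 high (lowest 4 mm tapered to 26), with a brass stem 16 mm across rising 32 mm from its top; 60 mm high in all, 0.12 kg. This point is on the stem axis, 49 mm above the underside, 11 below the top: grip the stem here. z up. Same-shaped bystanders: black case with steel stem, brass case with black stem.
- frame_mid (a point): Orange plastic frame, loose on the bench: 52 mm (x) by 70 (y) by 34 high, 0.12 kg, z up; this point is its centre, 17 mm up. Open-topped pocket in its middle 44 (x) by 46 (y), 26 deep, floor 8 thick; the case's drum, when home, stands 2 mm above the rim. Grip it across the 52 mm (along x) by the upper half of its sides. Same either way round. A grey frame of the same shape is a bystander.
- bay (a point): Bay on the fixed cream coin tester: centre of its floor (black pad), 18 mm above the bench, level with the deck around. Four dark steel corner angles, 18 mm high, leave 64 mm (x) by 82 (y); about 60 mm between them on the long sides is open for fingers. The frame's y goes along the bay's y, either way round. z up. The tester's housing, 113 mm high, begins 110 mm away on +y.
There are look-alikes about, which are no part of the job. Several things look just like the part that bears frame_mid: the one meant starts farthest to the robot's left.

How it is judged:
By the outcome, as a careful person would: the job done as asked, in the order asked, and still so for the second after the job is handed in, with the robot touching nothing.
It also fails if it takes over 54 s, if anything falls off the work surface, if the arm or the gripper's body presses on something with over 40 N, if the wrist force passes 120 N, or if a joint passes its speed limit or range.

### The arm

A 6-joint arm with a two-finger parallel gripper is mounted at the origin on the work surface. World frame = base frame: x ahead of the robot, y to its left, z up, the work surface at z = 0. Lengths are in m, angles in rad, forces in N, time in s.
With the tool pointing down it reaches from about 0.35 to 0.775 m from the base axis. Payload 7.3 kg.
Tool frame: the origin (TCP) lies on the front face of the gripper's body, between the roots of the fingers; the fingertips stand 66 mm ahead of it and the grasp point (between the pads) lies 47 mm ahead of it; z points along the fingers, y is the direction in which the jaws open and shut (so a half turn about z gives the same grasp; the last joint's range is limited). The gripper opens to 92 mm and grips with 3 to 60 N. Pads are 19 mm wide; open, the fingers measure 130 mm over their backs; the gripper's body (75 mm by 190 mm) begins 47 mm behind the grasp point.
Start: joints at [1.167, 0.342, 1.524, -0, 1.275, -0.146], TCP at [0.134, 0.508, 0.292] pointing down, gripper open.
Joint ranges: [-2.53, 2.53], [-0.77, 2.02], [0.04, 2.7], [-1, 4.14], [0.28, 2.66], [-3.11, 3.11]. Speed limits (rad/s): [2.57, 2.57, 3.14, 3.14, 3.14, 3.14].

### API

Orientations are given as [roll, pitch, yaw] about the fixed x, y, z axes, in that order (R = Rz(yaw) Ry(pitch) Rx(roll)).
In Python, from cell import observe, read_camera, hand_in, search_frame, tip_of gives the robot as it stands. The module is installed in compiled form; this text tells all that it offers.
- The arm moves only by the tool apply_moves, never from a script. Its argument "motion" is a list of rows, each an object with "offset": the shift along the tool's x, y, z in mm, a list of three; "rotation": the turn, a rotation vector about the tool's x, y, z in rad, a list of three. In form: [{"offset": [x, y, z], "rotation": [rx, ry, rz]}, ...]. A call has 1 to 12 rows; each row shifts and turns the pose as measured when the row begins, along the tool's axes as they then stand; what a row does not reach is not made up. A row lasts 1/12 s, in which the tool goes at most 41.7 mm and 7.16 degrees, less where a joint would pass 70% of its speed; a pose out of reach is approached as far as the arm can. A call with a gripper value outside its range is refused whole. "grip" is the closure, from 0 (fully open) to 1 (shut), set as the call begins (left out, the last holds). The fingers move at their own pace and stop on an object; "grip_force" is the grip in N (left out, the last holds). Time passes only in rows, so rows that do not move let the fingers close. It gives the time, the measured TCP pose, the force and the opening at its end, in the units of the state.
- observe(): the state, without advancing time (a new reading comes with each control period).
- read_camera(name): name is "side" or "top" or "wrist"; returns a dict with "img" (384x512x3 uint8, red, green, blue), "camera_matrix" (3x3 intrinsics, pixels), "D" ([k1, k2, p1, p2, k3] as OpenCV has them; the pictures are not rectified), "R" (3x3) and "t" (3): a world point X has camera coordinates R X + t; the wrist camera has in their place "tool_from_camera" (4x4, takes a point from camera to tool coordinates, whose origin is the TCP and whose axes are the flange's). Camera axes: x right, y down, z forward; pixel columns grow to the right and rows downward; lengths in m; the calibration is good to about 2 mm. A picture is of the moment at which its call begins: read the wrist's pose just before it. There is no depth.
- hand_in(): hands the job in, once; it reports no verdict.
Trained networks look in a picture, given as the dict that the camera call returned (one of the last four; its "shot" number tells which), for a name from the list of things; names that differ only in an ending like _2 or _b are one class to them, and where a whole thing is asked for, a point or a joint stands for the part that bears it (a point fixed in the world has none). Each returns a list of dicts, best first, with "score" (0 to 1); they miss things now and then, are a little off and sometimes report something else, mostly with a low value. They report only what shows in the picture. A call takes as long as a camera call. They do not tell look-alikes from the thing itself.
- search_frame(query, picture): "location" ([x, y, z] in m, in world coordinates, good to about 4 mm: the middle of the surface that is visible of it).
- tip_of(query, picture): "location" ([x, y, z] in m, in world coordinates, good to about 4 mm: a listed point, or the origin of a listed thing).
The state is a dict: "time": time; "qpos": joint angles; "qvel": joint speeds; "joint_efforts": joint torques, N m; "tool_pos": TCP position; "tool_rot": TCP orientation; "contact_force": force on the tool from outside, world axes, zero at the start; "torque": the same for the moment, N m; "opening": finger opening in m.
Only numpy, scipy, OpenCV 4.12 (cv2) and the standard library are available. Lean on these libraries where they do the work, as an engineer would, in place of code of your own. Each camera call takes 0.05 s, during which the arm holds its last target.

## Working session

There is one attempt and no reset: what is moved stays moved. The work goes in short steps, Python scripts to look and compute and a tool call to move; the robot and the scene stay as the last step left them, time stands still between calls to the robot, and variables do not carry over. Pictures are saved under pics/ and viewed, and the job is handed in when it is done.

Besides the shell and the picture viewer there is one more tool, called after "Call:" as name([rows], argument=value, ...), one row to a line, values as JSON. apply_moves: Moves the arm, as the interface text tells. Its arguments: {"type":"object","properties":{"motion":{"type":"array"},"grip":{"type":"number"},"grip_force":{"type":"number"}},"required":["motion"]}

```bash
mkdir -p pics; cat > h.py <<'E'
import numpy as np,cv2
from cell import observe, read_camera, hand_in, search_frame, tip_of
def save(p,n): cv2.imwrite('pics/'+n+'.png',cv2.cvtColor(p['img'],cv2.COLOR_RGB2BGR))
def proj(p,X):
    r,_=cv2.Rodrigues(np.array(p['R'])); 
    return cv2.projectPoints(np.array(X,float).reshape(-1,1,3),r,np.array(p['t'],float),np.array(p['camera_matrix']),np.array(p['D']))[0].reshape(-1,2)
def ray(p,uv,z):
    u=cv2.undistortPoints(np.array(uv,float).reshape(-1,1,2),np.array(p['camera_matrix']),np.array(p['D'])).reshape(-1,2)
    R=np.array(p['R']);t=np.array(p['t']);c=-R.T@t
    d=np.c_[u,np.ones(len(u))]@R
    return c+d*((z-c[2])/d[:,2])[:,None]
E
python3 - <<'E'
from h import *
s=observe();print(s)
for n in('top','side'):
    p=read_camera(n);save(p,n+'0')
    for q in('case_grip','frame_mid','bay'):
        for r in tip_of(q,p): print(n,q,round(r['score'],2),np.round(r['location'],4),proj(p,r['location']).round().tolist())
E
```

```text
{'time': 0.0, 'qpos': array([ 1.16696070e+00,  3.42710030e-01,  1.52503419e+00, -1.35573720e-05,
        1.27541079e+00, -1.45979109e-01]), 'qvel': array([ 2.21745410e-04, -6.29113026e-04, -1.35600779e-03,  1.88541700e-03,
       -2.22460023e-03, -5.82004009e-05]), 'joint_efforts': array([-1.90967214e-03, -4.31240380e+01, -2.44222802e+01,  7.15921680e-02,
        5.58192597e-02, -1.16471333e-04]), 'tool_pos': array([0.13372397, 0.50735428, 0.29154549]), 'tool_rot': array([-3.14004503e+00, -2.14435552e-04,  2.88373992e+00]), 'contact_force': array([ 0.20660468, -0.0794592 , -0.33730798]), 'torque': array([-0.03362107, -0.03576492,  0.00950995]), 'opening': 0.09181369059993544}
top case_grip 0.47 [ 0.6086 -0.192   0.0465] [[297.0, 171.0]]
top frame_mid 0.81 [ 0.7143 -0.2327  0.017 ] [[311.0, 131.0]]
top frame_mid 0.76 [ 0.6991 -0.4147  0.0188] [[382.0, 137.0]]
top frame_mid 0.67 [ 0.3736 -0.1544  0.0198] [[281.0, 269.0]]
top frame_mid 0.63 [ 0.6829 -0.051   0.0198] [[238.0, 143.0]]
top bay 0.58 [0.5204 0.2272 0.0135] [[126.0, 209.0]]
side case_grip 0.74 [ 0.6137 -0.1879  0.0465] [[307.0, 212.0]]
side frame_mid 0.88 [ 0.6994 -0.4126  0.0185] [[405.0, 276.0]]
side frame_mid 0.85 [ 0.7131 -0.2334  0.0136] [[357.0, 225.0]]
side frame_mid 0.85 [ 0.3731 -0.1542  0.0157] [[193.0, 243.0]]
side frame_mid 0.62 [ 0.687  -0.0472  0.0154] [[305.0, 187.0]]
side bay 0.61 [0.5143 0.2277 0.0191] [[205.0, 154.0]]
```

View pics/top0.png

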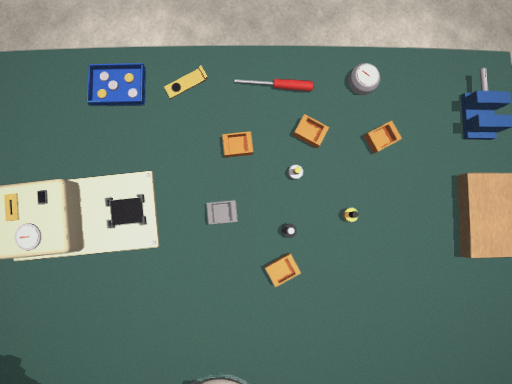

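View pics/side0.png

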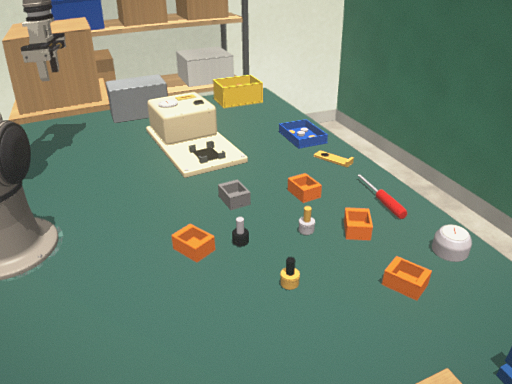

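```bash
python3 - <<'E'
import cv2
a=cv2.imread('pics/top0.png')
cv2.imwrite('pics/c1.png',cv2.resize(a[90:300,200:420],None,fx=2.8,fy=2.8,interpolation=2)[:600])
b=cv2.imread('pics/side0.png')
cv2.imwrite('pics/c2.png',cv2.resize(b[120:310,150:430],None,fx=2.8,fy=2.8,interpolation=2)[:600])
cv2.imwrite('pics/c3.png',cv2.resize(a[140:270,60:200],None,fx=4,fy=4,interpolation=2))
E
```

```text
(no output)
```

View crops.

View pics/c1.png

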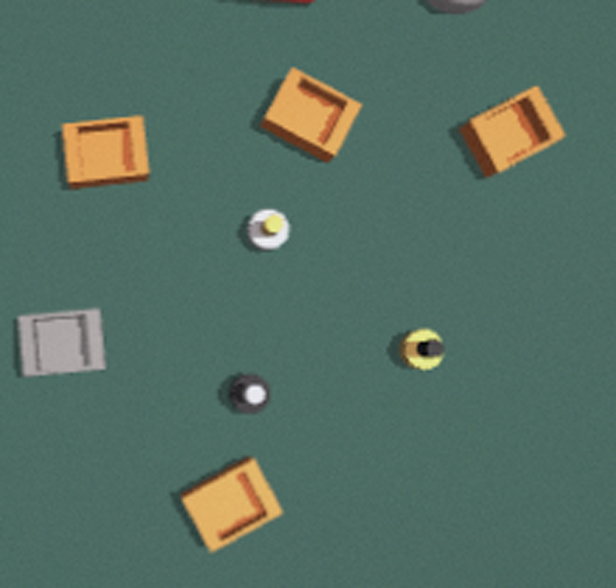

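View pics/c2.png

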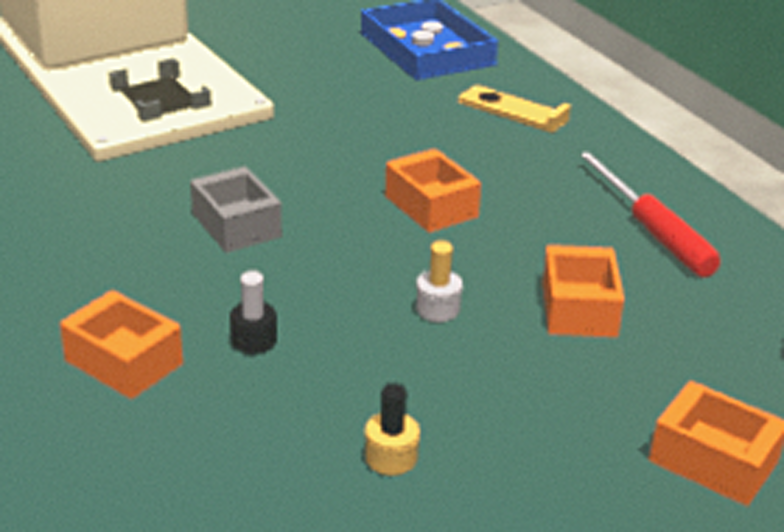

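View pics/c3.png

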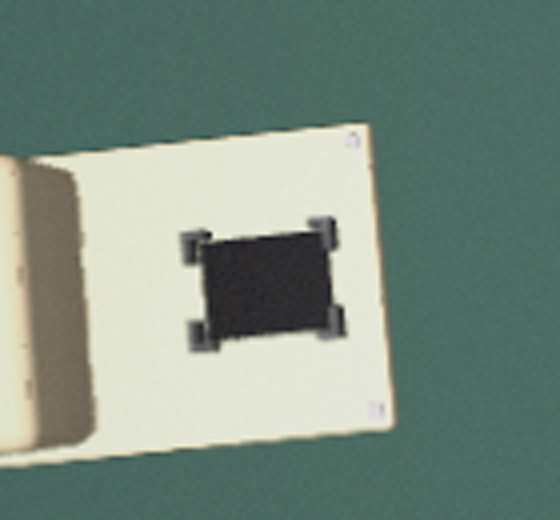

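```bash
cat >> h.py <<'E'
from scipy.optimize import minimize
def box(c,yaw,sx,sy,z0,z1):
    P=np.array([[a*sx/2,b*sy/2] for a in(-1,1) for b in(-1,1)]);R=np.array([[np.cos(yaw),-np.sin(yaw)],[np.sin(yaw),np.cos(yaw)]])
    P=P@R.T+np.array(c)[:2]
    return np.vstack([np.c_[P,np.full(4,z)] for z in(z0,z1)])
def fillhull(uv,shape,up=4):
    m=np.zeros((shape[0],shape[1]),np.uint8)
    h=cv2.convexHull(uv.astype(np.float32)).reshape(-1,2)
    cv2.fillPoly(m,[np.round((h)*16).astype(np.int32)],255,cv2.LINE_AA,4); return m/255.
E
python3 - <<'E'
from h import *
ps=[read_camera('top'),read_camera('side')]
W=[]
for p,c in zip(ps,[(238,144),(305,187)]):
    hsv=cv2.cvtColor(p['img'],cv2.COLOR_RGB2HSV)
    m=((hsv[...,0]<22)&(hsv[...,1]>110)&(hsv[...,2]>50)).astype(np.uint8)
    n,l=cv2.connectedComponents(m); 
    k=l[c[1]-8:c[1]+12,c[0]-12:c[0]+12];k=np.bincount(k[k>0]).argmax()
    W.append((l==k).astype(float));print(W[-1].sum())
def cost(v,idx=(0,1)):
    return sum(np.abs(fillhull(proj(ps[i],box(v[:2],v[2],.052,.070,0,.034)),W[i].shape)-cv2.morphologyEx(W[i],cv2.MORPH_CLOSE,np.ones((9,9)))).sum() for i in idx)
for idx in[(0,),(1,),(0,1)]:
  best=None
  for y0 in(-.1,0,.1):
    r=minimize(cost,[.685,-.049,y0],args=(idx,),method='Nelder-Mead',options=dict(initial_simplex=[[.685,-.049,y0],[.69,-.049,y0],[.685,-.044,y0],[.685,-.049,y0+.1]]))
    if best is None or r.fun<best.fun: best=r
  print(idx,best.x,best.fun)
# bay
for p,c in zip(ps,[(126,211),(206,154)]):
    g=cv2.cvtColor(p['img'],cv2.COLOR_RGB2GRAY)
    m=(g<70).astype(np.uint8);sub=np.zeros_like(m);sub[c[1]-25:c[1]+25,c[0]-30:c[0]+30]=m[c[1]-25:c[1]+25,c[0]-30:c[0]+30]
    cs=max(cv2.findContours(sub,0,2)[0],key=cv2.contourArea)
    M=cv2.moments(cs);q=cv2.boxPoints(cv2.minAreaRect(cs));print(cv2.contourArea(cs),M['m10']/M['m00'],M['m01']/M['m00'],ray(p,[[M['m10']/M['m00'],M['m01']/M['m00']]],.018),ray(p,q,.018).round(4).tolist())
p=ps[0]
e=np.array([(60+370/4,140+125/4),(60+395/4,140+428/4),(60+90/4,140+155/4)]);X=ray(p,e,.018);print(X)
d=X[0]-X[1];print('deck edge yaw',np.arctan2(-d[0],d[1])if 0 else np.arctan2(d[1],d[0]))
d=X[2]-X[0];print(np.arctan2(-d[0],d[1]))
E
```

```text
666.0
723.0
(0,) [ 0.68047806 -0.04977942  0.12121449] 69.90588235294118
(1,) [ 0.68462168 -0.04646486  0.03557178] 44.211764705882345
(0, 1) [ 0.68262678 -0.04756801  0.06490926] 132.32156862745097
680.0 126.26960784313725 210.81004901960782 [[0.51692972 0.22420666 0.018     ]] [[0.542, 0.2667, 0.018], [0.55, 0.1893, 0.018], [0.4902, 0.182, 0.018], [0.482, 0.259, 0.018]]
1.0 195.0 152.5 [[0.49215502 0.24979318 0.018     ]] [[0.4904, 0.2542, 0.018], [0.4926, 0.2569, 0.018], [0.4939, 0.2454, 0.018], [0.4917, 0.2428, 0.018]]
[[0.61422778 0.16033249 0.018     ]
 [0.42833983 0.143297   0.018     ]
 [0.59707214 0.33604219 0.018     ]]
deck edge yaw 0.09138859282679705
0.09732776589380035
```

```bash
cat >> h.py <<'E'
from scipy.spatial.transform import Rotation as Ro
import json
def plan(target,yaw,n=None,step=40.,start=None):
    s=observe();p=np.array(s['tool_pos']);R=Ro.from_euler('xyz',s['tool_rot'])
    Rt=Ro.from_euler('xyz',[np.pi,0,yaw]);d=np.array(target)-p
    rv=(R.inv()*Rt).as_rotvec()
    if n is None:n=int(max(np.ceil(np.linalg.norm(d)*1000/step),np.ceil(np.linalg.norm(rv)/.12),1))
    rows=[]
    for i in range(n):
        Ri=R*Ro.from_rotvec(rv*i/n)
        rows.append(dict(offset=[float(x) for x in np.round(Ri.inv().apply(d/n)*1000,1)],rotation=[float(x) for x in np.round(rv/n,3)]))
    print(n,json.dumps(rows));
def wproj_ext(w,s):
    T=np.array(w['tool_from_camera']);R=Ro.from_euler('xyz',s['tool_rot']).as_matrix()
    Rc=R@T[:3,:3];tc=R@T[:3,3]+s['tool_pos'];w['R']=Rc.T;w['t']=-Rc.T@tc;return w
E
python3 - <<'E'
from h import *
plan([.612,-.17,.25],np.pi/2+.08,step=40)
print(read_camera('wrist')['tool_from_camera'])
E
```

```text
21 [{"offset": [-30.2, -25.4, 2.0], "rotation": [0.0, -0.0, 0.059]}, {"offset": [-31.7, -23.6, 2.0], "rotation": [0.0, -0.0, 0.059]}, {"offset": [-33.0, -21.7, 2.0], "rotation": [0.0, -0.0, 0.059]}, {"offset": [-34.2, -19.7, 2.0], "rotation": [0.0, -0.0, 0.059]}, {"offset": [-35.3, -17.7, 2.0], "rotation": [0.0, -0.0, 0.059]}, {"offset": [-36.3, -15.6, 2.0], "rotation": [0.0, -0.0, 0.059]}, {"offset": [-37.2, -13.4, 2.0], "rotation": [0.0, -0.0, 0.059]}, {"offset": [-37.9, -11.2, 2.0], "rotation": [0.0, -0.0, 0.059]}, {"offset": [-38.5, -9.0, 2.0], "rotation": [0.0, -0.0, 0.059]}, {"offset": [-38.9, -6.7, 2.0], "rotation": [0.0, -0.0, 0.059]}, {"offset": [-39.3, -4.4, 2.0], "rotation": [0.0, -0.0, 0.059]}, {"offset": [-39.4, -2.1, 2.0], "rotation": [0.0, -0.0, 0.059]}, {"offset": [-39.5, 0.2, 2.0], "rotation": [0.0, -0.0, 0.059]}, {"offset": [-39.4, 2.6, 2.0], "rotation": [0.0, -0.0, 0.059]}, {"offset": [-39.2, 4.9, 2.0], "rotation": [0.0, -0.0, 0.059]}, {"offset": [-38.8, 7.2, 2.0], "rotation": [0.0, -0.0, 0.059]}, {"offset": [-38.4, 9.4, 2.0], "rotation": [0.0, -0.0, 0.059]}, {"offset": [-37.7, 11.7, 2.0], "rotation": [0.0, -0.0, 0.059]}, {"offset": [-37.0, 13.9, 2.0], "rotation": [0.0, -0.0, 0.059]}, {"offset": [-36.1, 16.0, 2.0], "rotation": [0.0, -0.0, 0.059]}, {"offset": [-35.1, 18.1, 2.0], "rotation": [0.0, -0.0, 0.059]}]
[[-8.17322589e-04 -9.63800242e-01 -2.66624126e-01  7.18827043e-02]
 [ 9.99999584e-01 -6.79773646e-04 -6.08182935e-04  6.11006932e-04]
 [ 4.04922806e-04 -2.66624512e-01  9.63800397e-01 -9.29682252e-02]
 [ 0.00000000e+00  0.00000000e+00  0.00000000e+00  1.00000000e+00]]
```

Call:
apply_moves([
  {"offset": [-30,-25,2],"rotation": [0,0,0.06]},
  {"offset": [-32,-24,2],"rotation": [0,0,0.06]},
  {"offset": [-33,-22,2],"rotation": [0,0,0.06]},
  {"offset": [-34,-20,2],"rotation": [0,0,0.06]},
  {"offset": [-35,-18,2],"rotation": [0,0,0.06]},
  {"offset": [-36,-16,2],"rotation": [0,0,0.06]},
  {"offset": [-37,-13,2],"rotation": [0,0,0.06]},
  {"offset": [-38,-11,2],"rotation": [0,0,0.06]},
  {"offset": [-38,-9,2],"rotation": [0,0,0.06]},
  {"offset": [-39,-7,2],"rotation": [0,0,0.06]},
  {"offset": [-39,-4,2],"rotation": [0,0,0.06]},
  {"offset": [-39,-2,2],"rotation": [0,0,0.06]},
])

```text
time: 1.55
tool_pos: [0.4051, 0.1055, 0.2677]
tool_rot: [3.132, -0.002, 2.145]
contact_force: [1.2, 0.9, 0.6]
opening: 0.0918
```

```bash
python3 - <<'E'
from h import *
plan([.612,-.17,.25],np.pi/2+.08,step=40)
E
```

```text
9 [{"offset": [-38.2, 2.7, 1.9], "rotation": [0.001, -0.001, 0.055]}, {"offset": [-38.0, 4.8, 1.9], "rotation": [0.001, -0.001, 0.055]}, {"offset": [-37.7, 6.8, 1.9], "rotation": [0.001, -0.001, 0.055]}, {"offset": [-37.2, 8.9, 1.9], "rotation": [0.001, -0.001, 0.055]}, {"offset": [-36.7, 10.9, 2.0], "rotation": [0.001, -0.001, 0.055]}, {"offset": [-36.0, 12.9, 2.0], "rotation": [0.001, -0.001, 0.055]}, {"offset": [-35.3, 14.9, 2.0], "rotation": [0.001, -0.001, 0.055]}, {"offset": [-34.4, 16.8, 2.0], "rotation": [0.001, -0.001, 0.055]}, {"offset": [-33.4, 18.7, 2.0], "rotation": [0.001, -0.001, 0.055]}]
```

Call:
apply_moves([
  {"offset": [-38,3,2],"rotation": [0,0,0.055]},
  {"offset": [-38,5,2],"rotation": [0,0,0.055]},
  {"offset": [-38,7,2],"rotation": [0,0,0.055]},
  {"offset": [-37,9,2],"rotation": [0,0,0.055]},
  {"offset": [-37,11,2],"rotation": [0,0,0.055]},
  {"offset": [-36,13,2],"rotation": [0,0,0.055]},
  {"offset": [-35,15,2],"rotation": [0,0,0.055]},
  {"offset": [-34,17,2],"rotation": [0,0,0.055]},
  {"offset": [-33,19,2],"rotation": [0,0,0.055]},
  {"offset": [0,0,0],"rotation": [0,0,0]},
])

```text
time: 2.38
tool_pos: [0.619, -0.1954, 0.2476]
tool_rot: [3.13, -0.005, 1.612]
contact_force: [-1.9, 0.1, -0.2]
opening: 0.0918
```

```bash
python3 - <<'E'
from h import *
s=observe();p=read_camera('wrist');save(p,'w1')
print(s['tool_pos'],s['tool_rot'])
rs=[(q,r) for q in('case_grip','frame_mid') for r in tip_of(q,p)]
wproj_ext(p,s)
for q,r in rs:print(q,round(r['score'],2),np.round(r['location'],4),proj(p,r['location']).round())
E
```

```text
[ 0.61904915 -0.19538616  0.24756094] [ 3.13024587 -0.00495054  1.61226034]
case_grip 0.56 [ 0.6094 -0.1945  0.0478] [[245. 178.]]
frame_mid 0.88 [ 0.3749 -0.153   0.0152] [[ 40. 128.]]
frame_mid 0.57 [ 0.6805 -0.0494  0.0162] [[320.  37.]]
frame_mid 0.56 [ 0.7154 -0.2324  0.0192] [[336. 207.]]
```

View pics/w1.png

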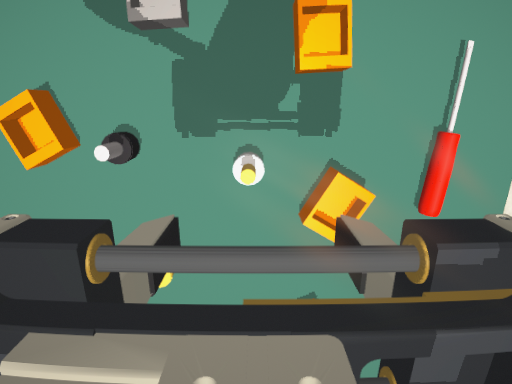

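```bash
python3 - <<'E'
from h import *
s=observe();p=wproj_ext(read_camera('wrist'),s)
cr=p['img'][145:195,225:275];cv2.imwrite('pics/w1c.png',cv2.cvtColor(cv2.resize(cr,None,fx=10,fy=10,interpolation=0),cv2.COLOR_RGB2BGR))
hsv=cv2.cvtColor(p['img'],cv2.COLOR_RGB2HSV)
m=np.zeros(hsv.shape[:2],bool);m[145:195,225:275]=((hsv[...,1]>150)&(hsv[...,2]>150)&(hsv[...,0]<40))[145:195,225:275]
v,u=np.nonzero(m);print(m.sum(),u.mean(),v.mean(),u.min(),u.max(),v.min(),v.max())
print(ray(p,[[u.mean(),v.mean()]],.06), ray(p,[[u.min(),v.mean()],[u.max()+1,v.mean()]],.06))
a=np.linspace(0,6.28,24)
for c in([.6094,-.1945],):
  P=lambda r,z:np.c_[c[0]+r*np.cos(a),c[1]+r*np.sin(a),0*a+z]
  for r,z in((.017,.028),(.008,.06),(.013,0)):
    q=proj(p,P(r,z));print(r,z,q.min(0),q.max(0))
E
```

```text
21 251.76190476190476 176.28571428571428 245 257 175 180
[[ 0.6128383  -0.18373218  0.06      ]] [[ 0.60614781 -0.18403273  0.06      ]
 [ 0.61901258 -0.18345421  0.06      ]]
0.017 0.028 [233.12599957 163.96005261] [263.76801843 193.75879294]
0.008 0.06 [239.90147389 178.84277381] [255.85539737 194.24352713]
0.013 0 [238.02957567 162.92238143] [259.65846585 184.0489224 ]
```

View pics/w1c.png

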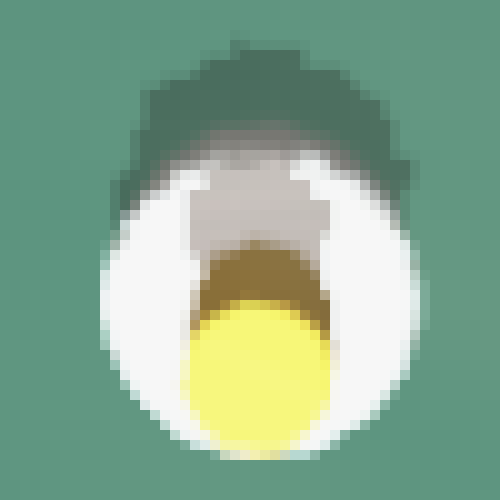

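```bash
python3 - <<'E'
from h import *
s=observe();p=wproj_ext(read_camera('wrist'),s)
print(s['time'],s['tool_pos'],s['tool_rot'])
print(ray(p,[[250.8,182.8]],.06),ray(p,[[251.2,175.3]],.028))
t=read_camera('top');sd=read_camera('side')
for n,q,bx in(('t',t,(275,150)),('s',sd,(287,198))):
    cv2.imwrite('pics/c_%s.png'%n,cv2.cvtColor(cv2.resize(q['img'][bx[1]:bx[1]+40,bx[0]:bx[0]+40],None,fx=12,fy=12,interpolation=0),cv2.COLOR_RGB2BGR))
    print(proj(q,[[.613,-.1885,.06],[.613,-.1885,.028],[.613,-.1885,0]])-bx)
E
```

```text
2.5833 [ 0.61636617 -0.18876898  0.24941022] [ 3.13154384 -0.00765461  1.62028983]
[[ 0.61215387 -0.18983135  0.06      ]] [[ 0.6122933  -0.18944802  0.028     ]]
[[21.00904345 18.46608471]
 [19.25455325 20.31783118]
 [17.81361426 21.83852473]]
[[19.86056872  9.120206  ]
 [19.09222979 21.80807409]
 [18.43332053 32.53305103]]
```

View pics/c_s.png

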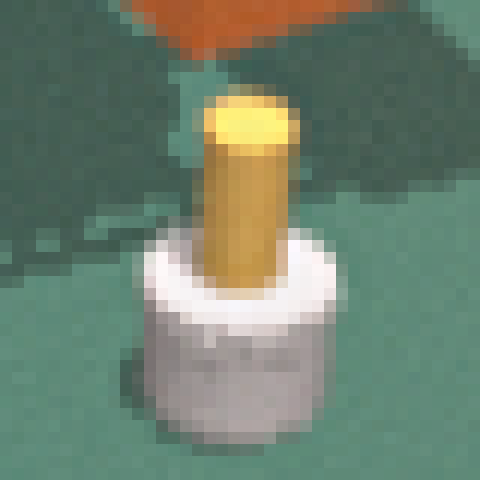

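```bash
python3 - <<'E'
from h import *
plan([.612,-.1895,.096],np.pi/2+.065,step=25)
E
```

```text
7 [{"offset": [-0.3, -0.9, 22.0], "rotation": [0.002, -0.001, -0.002]}, {"offset": [-0.3, -0.9, 22.0], "rotation": [0.002, -0.001, -0.002]}, {"offset": [-0.3, -0.8, 22.0], "rotation": [0.002, -0.001, -0.002]}, {"offset": [-0.2, -0.8, 22.0], "rotation": [0.002, -0.001, -0.002]}, {"offset": [-0.2, -0.8, 22.1], "rotation": [0.002, -0.001, -0.002]}, {"offset": [-0.2, -0.7, 22.1], "rotation": [0.002, -0.001, -0.002]}, {"offset": [-0.2, -0.7, 22.1], "rotation": [0.002, -0.001, -0.002]}]
```

Call:
apply_moves([
  {"offset": [0,-1,22],"rotation": [0.002,-0.001,-0.002]},
  {"offset": [0,-1,22],"rotation": [0.002,-0.001,-0.002]},
  {"offset": [0,-1,22],"rotation": [0.002,-0.001,-0.002]},
  {"offset": [0,-1,22],"rotation": [0.002,-0.001,-0.002]},
  {"offset": [0,-1,22],"rotation": [0.002,-0.001,-0.002]},
  {"offset": [0,0,20],"rotation": [0.002,-0.001,-0.002]},
  {"offset": [0,0,10],"rotation": [0,0,0]},
  {"offset": [0,0,0],"rotation": [0,0,0]},
  {"offset": [0,0,0],"rotation": [0,0,0]},
])

```text
time: 3.48
tool_pos: [0.6134, -0.1796, 0.1148]
tool_rot: [3.13, 0.005, 1.647]
contact_force: [0.2, -0.1, 1.0]
opening: 0.092
```

```bash
python3 - <<'E'
from h import *
plan([.612,-.1895,.096],np.pi/2+.065,step=25)
s=observe();p=wproj_ext(read_camera('wrist'),s);save(p,'w2')
print(s['tool_pos'],s['contact_force'])
E
```

```text
1 [{"offset": [-9.7, -2.3, 18.8], "rotation": [0.011, 0.005, 0.011]}]
[ 0.61335036 -0.17955798  0.11479934] [ 0.22315142 -0.05149983  0.9739308 ]
```

View pics/w2.png

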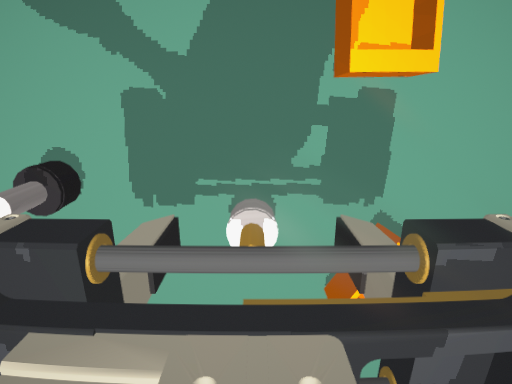

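Call:
apply_moves([
  {"offset": [-5,-1,5],"rotation": [0.005,0.002,0.005]},
  {"offset": [-5,-1,6],"rotation": [0.003,0.002,0.003]},
  {"offset": [0,0,7],"rotation": [0,0,0]},
  {"offset": [0,0,0],"rotation": [0,0,0]},
])

```text
time: 3.87
tool_pos: [0.6142, -0.1915, 0.1004]
tool_rot: [3.131, 0.005, 1.638]
contact_force: [0.4, 0.2, -1.7]
opening: 0.092
```

```bash
python3 - <<'E'
from h import *
plan([.612,-.1895,.096],np.pi/2+.065,step=25)
E
```

```text
1 [{"offset": [2.2, -2.1, 4.4], "rotation": [0.01, 0.005, 0.002]}]
```

Now close in on it and grip.

Call:
apply_moves([
  {"offset": [2,-2,4.5],"rotation": [0.01,0.005,0]},
  {"offset": [0,0,1],"rotation": [0,0,0]},
])

```text
time: 4.03
tool_pos: [0.6121, -0.1902, 0.0947]
tool_rot: [-3.141, -0.0, 1.637]
contact_force: [-0.6, 0.7, -1.0]
opening: 0.0919
```

Call:
apply_moves([
  {"offset": [0,0,0],"rotation": [0,0,0]},
  {"offset": [0,0,0],"rotation": [0,0,0]},
  {"offset": [0,0,0],"rotation": [0,0,0]},
  {"offset": [0,0,0],"rotation": [0,0,0]},
  {"offset": [0,0,0],"rotation": [0,0,0]},
  {"offset": [0,0,0],"rotation": [0,0,0]},
], grip=1.0, grip_force=25)

```text
time: 4.53
tool_pos: [0.6121, -0.19, 0.0946]
tool_rot: [-3.141, -0.0, 1.638]
contact_force: [0.0, 0.0, -0.1]
opening: 0.0562
```

Call:
apply_moves([
  {"offset": [0,0,0],"rotation": [0,0,0]},
  {"offset": [0,0,0],"rotation": [0,0,0]},
  {"offset": [0,0,0],"rotation": [0,0,0]},
  {"offset": [0,0,0],"rotation": [0,0,0]},
  {"offset": [0,0,0],"rotation": [0,0,0]},
  {"offset": [0,0,0],"rotation": [0,0,0]},
  {"offset": [0,0,0],"rotation": [0,0,0]},
  {"offset": [0,0,0],"rotation": [0,0,0]},
])

```text
time: 5.2
tool_pos: [0.6123, -0.1899, 0.0949]
tool_rot: [3.141, -0.0, 1.638]
contact_force: [0.2, 0.3, 0.3]
opening: 0.0156
```

Call:
apply_moves([
  {"offset": [0,0,0],"rotation": [0,0,0]},
  {"offset": [0,0,-5],"rotation": [0,0,0]},
  {"offset": [0,0,-15],"rotation": [0,0,0]},
  {"offset": [0,0,-25],"rotation": [0,0,0]},
  {"offset": [0,0,-25],"rotation": [0,0,0]},
  {"offset": [0,0,-25],"rotation": [0,0,0]},
  {"offset": [0,0,0],"rotation": [0,0,0]},
])

```text
time: 5.78
tool_pos: [0.6107, -0.1893, 0.1915]
tool_rot: [-3.134, -0.004, 1.638]
contact_force: [0.8, -0.5, 0.1]
opening: 0.0155
```

```bash
python3 - <<'E'
from h import *
plan([.683,-.060,.175],np.pi/2+.065,step=25)
E
```

```text
6 [{"offset": [20.7, 13.5, 2.7], "rotation": [-0.001, -0.001, 0.0]}, {"offset": [20.7, 13.5, 2.7], "rotation": [-0.001, -0.001, 0.0]}, {"offset": [20.7, 13.5, 2.7], "rotation": [-0.001, -0.001, 0.0]}, {"offset": [20.7, 13.5, 2.7], "rotation": [-0.001, -0.001, 0.0]}, {"offset": [20.7, 13.4, 2.7], "rotation": [-0.001, -0.001, 0.0]}, {"offset": [20.7, 13.4, 2.7], "rotation": [-0.001, -0.001, 0.0]}]
```

Call:
apply_moves([
  {"offset": [17,14,0],"rotation": [0,0,0]},
  {"offset": [17,14,0],"rotation": [0,0,0]},
  {"offset": [17,14,0],"rotation": [0,0,0]},
  {"offset": [17,14,0],"rotation": [0,0,0]},
  {"offset": [17,14,0],"rotation": [0,0,0]},
  {"offset": [0,0,0],"rotation": [0,0,0]},
  {"offset": [0,0,0],"rotation": [0,0,0]},
  {"offset": [0,0,0],"rotation": [0,0,0]},
])

```text
time: 6.45
tool_pos: [0.6756, -0.0969, 0.1881]
tool_rot: [-3.131, -0.004, 1.635]
contact_force: [-0.2, -0.2, -0.2]
opening: 0.0154
```

```bash
cat > ff.py <<'E'
from h import *
def framefit(p,x0):
    hsv=cv2.cvtColor(p['img'],cv2.COLOR_RGB2HSV)
    m=((hsv[...,0]<22)&(hsv[...,1]>150)&(hsv[...,2]>50)).astype(np.uint8)
    m=cv2.morphologyEx(m,cv2.MORPH_OPEN,np.ones((3,3)))
    n,l=cv2.connectedComponents(m);c=proj(p,[*x0[:2],.02])[0].astype(int)
    k=l[max(c[1]-40,0):c[1]+40,c[0]-40:c[0]+40];k=np.bincount(k[k>0]).argmax()
    m=(l==k).astype(np.uint8);cs=max(cv2.findContours(m,0,2)[0],key=cv2.contourArea)
    M=np.zeros_like(m);cv2.fillPoly(M,[cv2.convexHull(cs)],1)
    cost=lambda v:np.abs(fillhull(proj(p,box(v[:2],v[2],.052,.070,0,.034)),M.shape)-M).sum()
    b=None
    for y in(-.1,0,.1):
        x=[*x0[:2],x0[2]+y]
        r=minimize(cost,x,method='Nelder-Mead',options=dict(initial_simplex=[x,[x[0]+.006,x[1],x[2]],[x[0],x[1]+.006,x[2]],[x[0],x[1],x[2]+.08]]))
        if b is None or r.fun<b.fun:b=r
    print('frame',b.x.round(4),'resid',b.fun,'area',M.sum(),'vmin',cs[:,0,1].min());return b.x
E
python3 - <<'E'
from ff import *
s=observe();p=wproj_ext(read_camera('wrist'),s);save(p,'w3');print(s['tool_pos'],s['tool_rot'])
framefit(p,[.683,-.048,.065])
E
```

```text
[ 0.67560404 -0.09690644  0.18813524] [-3.13120756 -0.00415973  1.63542591]
frame [ 0.681  -0.0473  0.097 ] resid 114.92941176470589 area 5313 vmin 91
```

View pics/w3.png

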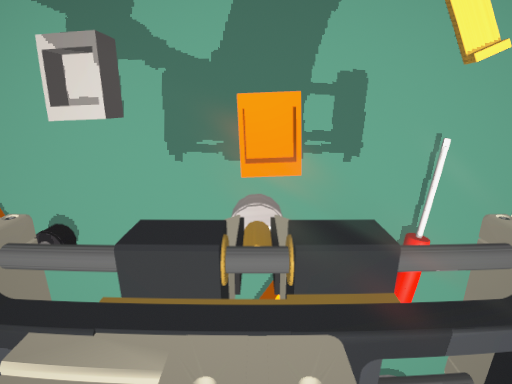

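```bash
python3 - <<'E'
from h import *
plan([.681,-.0473,.165],np.pi/2+.095,n=4)
E
```

```text
4 [{"offset": [12.4, 2.3, 5.8], "rotation": [-0.003, -0.001, -0.008]}, {"offset": [12.4, 2.4, 5.8], "rotation": [-0.003, -0.001, -0.008]}, {"offset": [12.3, 2.4, 5.8], "rotation": [-0.003, -0.001, -0.008]}, {"offset": [12.3, 2.5, 5.8], "rotation": [-0.003, -0.001, -0.008]}]
```

Call:
apply_moves([
  {"offset": [12,2.5,6],"rotation": [-0.003,-0.001,-0.008]},
  {"offset": [12,2.5,6],"rotation": [-0.003,-0.001,-0.008]},
  {"offset": [12,2.5,6],"rotation": [-0.003,-0.001,-0.008]},
  {"offset": [12,2.5,6],"rotation": [-0.003,-0.001,-0.008]},
  {"offset": [0,0,0],"rotation": [0,0,0]},
  {"offset": [0,0,0],"rotation": [0,0,0]},
])

```text
time: 7.0
tool_pos: [0.6801, -0.0456, 0.1603]
tool_rot: [-3.141, -0.0, 1.667]
contact_force: [-0.4, -0.6, -1.2]
opening: 0.0154
```

```bash
python3 - <<'E'
from h import *
plan([.681,-.0473,.135],np.pi/2+.095,n=2)
E
```

```text
2 [{"offset": [-0.9, 0.3, 12.7], "rotation": [-0.0, -0.0, 0.001]}, {"offset": [-0.9, 0.3, 12.7], "rotation": [-0.0, -0.0, 0.001]}]
```

Call:
apply_moves([
  {"offset": [-1,0.5,11],"rotation": [0,0,0]},
  {"offset": [-1,0.5,11],"rotation": [0,0,0]},
  {"offset": [0,0,0],"rotation": [0,0,0]},
  {"offset": [0,0,0],"rotation": [0,0,0]},
])

```text
time: 7.33
tool_pos: [0.6814, -0.0478, 0.1359]
tool_rot: [-3.141, 0.0, 1.668]
contact_force: [0.9, 0.0, -1.4]
opening: 0.015
```

```bash
python3 - <<'E'
from h import *
plan([.681,-.0473,.1035],np.pi/2+.095,n=4)
p=read_camera('side');cv2.imwrite('pics/s3.png',cv2.cvtColor(cv2.resize(p['img'][110:230,250:370],None,fx=5,fy=5,interpolation=2),cv2.COLOR_RGB2BGR))
p=read_camera('top');framex=proj(p,[.681,-.0473,.034]);print(framex)
E
```

```text
4 [{"offset": [0.1, -0.1, 8.1], "rotation": [-0.0, 0.0, 0.0]}, {"offset": [0.1, -0.1, 8.1], "rotation": [-0.0, 0.0, 0.0]}, {"offset": [0.1, -0.1, 8.1], "rotation": [-0.0, 0.0, 0.0]}, {"offset": [0.1, -0.1, 8.1], "rotation": [-0.0, 0.0, 0.0]}]
[[236.32356659 142.61199802]]
```

View pics/s3.png

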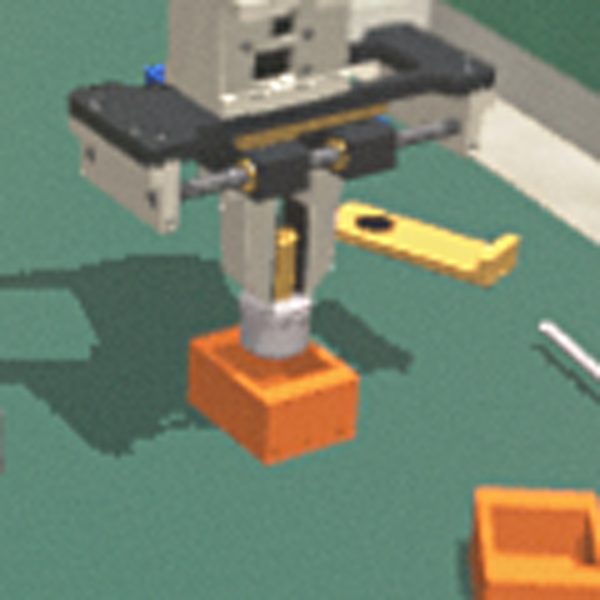

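Call:
apply_moves([
  {"offset": [0,0,8],"rotation": [0,0,0]},
  {"offset": [0,0,8],"rotation": [0,0,0]},
  {"offset": [0,0,6],"rotation": [0,0,0]},
  {"offset": [0,0,4],"rotation": [0,0,0]},
  {"offset": [0,0,2],"rotation": [0,0,0]},
  {"offset": [0,0,0],"rotation": [0,0,0]},
])

```text
time: 7.93
tool_pos: [0.6817, -0.0489, 0.1058]
tool_rot: [3.141, 0.0, 1.666]
contact_force: [-0.4, 0.9, -2.0]
opening: 0.0155
```

```bash
python3 - <<'E'
from h import *
plan([.681,-.0473,.1028],np.pi/2+.095,n=2)
E
```

```text
2 [{"offset": [0.8, -0.3, 1.5], "rotation": [0.001, 0.0, 0.0]}, {"offset": [0.8, -0.3, 1.5], "rotation": [0.001, 0.0, 0.0]}]
```

Call:
apply_moves([
  {"offset": [1,-0.5,2],"rotation": [0,0,0]},
  {"offset": [0.5,0,1],"rotation": [0,0,0]},
  {"offset": [0,0,0],"rotation": [0,0,0]},
])

```text
time: 8.18
tool_pos: [0.6812, -0.0474, 0.1031]
tool_rot: [3.14, 0.001, 1.666]
contact_force: [0.9, 1.0, -1.3]
opening: 0.0155
```

Call:
apply_moves([
  {"offset": [0,0,0],"rotation": [0,0,0]},
  {"offset": [0,0,0],"rotation": [0,0,0]},
  {"offset": [0,0,0],"rotation": [0,0,0]},
  {"offset": [0,0,0],"rotation": [0,0,0]},
  {"offset": [0,0,0],"rotation": [0,0,0]},
  {"offset": [0,0,0],"rotation": [0,0,0]},
], grip=0.0)

```text
time: 8.68
tool_pos: [0.6823, -0.0473, 0.1051]
tool_rot: [3.136, 0.002, 1.667]
contact_force: [-0.5, 0.2, 0.9]
opening: 0.0509
```

Call:
apply_moves([
  {"offset": [0,0,-15],"rotation": [0,0,0]},
  {"offset": [-20,0,-30],"rotation": [0,0,0]},
  {"offset": [0,0,-30],"rotation": [0,0,0]},
  {"offset": [20,0,-20],"rotation": [0,0,0]},
  {"offset": [0,0,0],"rotation": [0,0,0]},
  {"offset": [0,0,0],"rotation": [0,0,0]},
])

```text
time: 9.18
tool_pos: [0.6811, -0.048, 0.2019]
tool_rot: [3.14, 0.001, 1.666]
contact_force: [-0.7, 0.3, -0.9]
opening: 0.0895
```

Call:
apply_moves([
  {"offset": [-27,0,0],"rotation": [0,0,0]},
  {"offset": [-27,0,0],"rotation": [0,0,0]},
  {"offset": [0,0,0],"rotation": [0,0,0]},
  {"offset": [0,0,0],"rotation": [0,0,0]},
])

```text
time: 9.52
tool_pos: [0.6857, -0.1027, 0.1985]
tool_rot: [-3.14, -0.0, 1.669]
contact_force: [-0.8, 0.6, -0.7]
opening: 0.092
```

```bash
python3 - <<'E'
from ff import *
s=observe();p=wproj_ext(read_camera('wrist'),s);save(p,'w4');print(s['tool_pos'],s['tool_rot'])
framefit(p,[.681,-.048,.095])
p=read_camera('side');cv2.imwrite('pics/s4.png',cv2.cvtColor(cv2.resize(p['img'][110:230,250:370],None,fx=5,fy=5,interpolation=2),cv2.COLOR_RGB2BGR))
E
```

```text
[ 0.68567659 -0.10268553  0.19849754] [-3.14011588e+00 -4.04403366e-04  1.66939016e+00]
frame [ 0.6814 -0.0474  0.0984] resid 152.04313725490198 area 4923 vmin 84
```

View pics/w4.png

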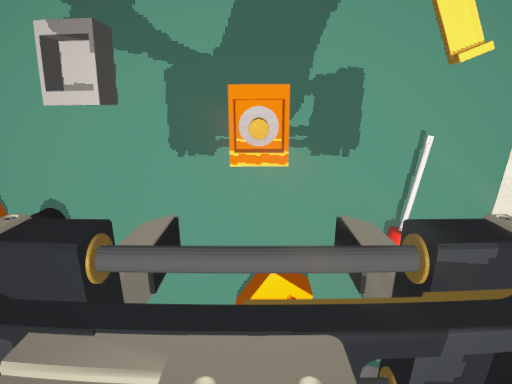

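View pics/s4.png

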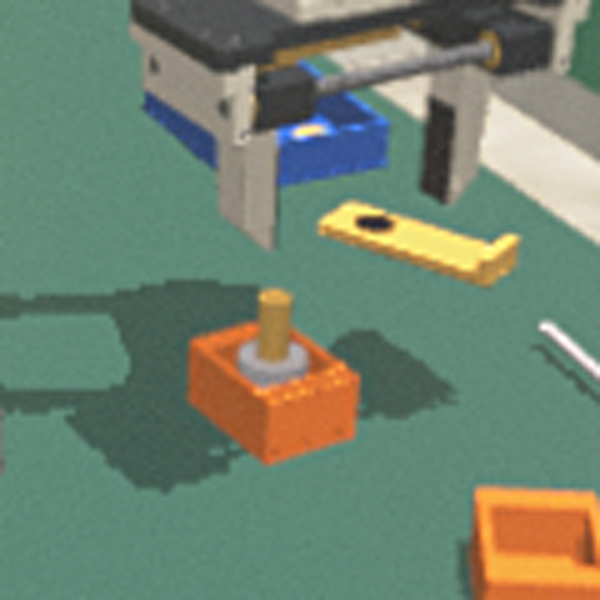

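```bash
python3 - <<'E'
from h import *
plan([.6812,-.0474,.16],np.pi/2+.098,n=3)
E
```

```text
3 [{"offset": [18.3, 0.4, 12.8], "rotation": [-0.001, -0.0, 0.0]}, {"offset": [18.3, 0.4, 12.8], "rotation": [-0.001, -0.0, 0.0]}, {"offset": [18.3, 0.4, 12.8], "rotation": [-0.001, -0.0, 0.0]}]
```

Call:
apply_moves([
  {"offset": [18,0.5,12],"rotation": [0,0,0]},
  {"offset": [18,0.5,12],"rotation": [0,0,0]},
  {"offset": [18,0,12],"rotation": [0,0,0]},
  {"offset": [0,0,0],"rotation": [0,0,0]},
  {"offset": [0,0,0],"rotation": [0,0,0]},
])

```text
time: 10.03
tool_pos: [0.6802, -0.0442, 0.1592]
tool_rot: [-3.138, -0.001, 1.671]
contact_force: [0.2, 0.5, 0.7]
opening: 0.0919
```

```bash
python3 - <<'E'
from h import *
plan([.6812,-.0474,.10],np.pi/2+.098,n=4)
E
```

```text
4 [{"offset": [-0.8, 0.2, 14.8], "rotation": [-0.001, -0.0, 0.001]}, {"offset": [-0.8, 0.2, 14.8], "rotation": [-0.001, -0.0, 0.001]}, {"offset": [-0.8, 0.2, 14.8], "rotation": [-0.001, -0.0, 0.001]}, {"offset": [-0.8, 0.2, 14.8], "rotation": [-0.001, -0.0, 0.001]}]
```

Call:
apply_moves([
  {"offset": [-1,0,15],"rotation": [0,0,0]},
  {"offset": [-1,0,15],"rotation": [0,0,0]},
  {"offset": [-1,0,14],"rotation": [0,0,0]},
  {"offset": [-1,0,12],"rotation": [0,0,0]},
  {"offset": [0,0,6],"rotation": [0,0,0]},
  {"offset": [0,0,0],"rotation": [0,0,0]},
  {"offset": [0,0,0],"rotation": [0,0,0]},
])

```text
time: 10.62
tool_pos: [0.6825, -0.0495, 0.098]
tool_rot: [3.14, 0.001, 1.674]
contact_force: [-0.4, 0.5, 0.2]
opening: 0.0918
```

```bash
python3 - <<'E'
from h import *
plan([.6812,-.0474,.076],np.pi/2+.098,n=3)
E
```

```text
3 [{"offset": [0.8, -0.4, 7.3], "rotation": [0.0, 0.0, 0.002]}, {"offset": [0.8, -0.4, 7.3], "rotation": [0.0, 0.0, 0.002]}, {"offset": [0.7, -0.4, 7.3], "rotation": [0.0, 0.0, 0.002]}]
```

Call:
apply_moves([
  {"offset": [1,-0.5,7],"rotation": [0,0,0.002]},
  {"offset": [1,-0.5,7],"rotation": [0,0,0.002]},
  {"offset": [0,0,5],"rotation": [0,0,0]},
  {"offset": [0,0,0],"rotation": [0,0,0]},
  {"offset": [0,0,0],"rotation": [0,0,0]},
])

```text
time: 11.03
tool_pos: [0.6824, -0.0478, 0.0796]
tool_rot: [3.137, 0.002, 1.669]
contact_force: [0.3, 0.2, 0.0]
opening: 0.0917
```

```bash
python3 - <<'E'
from h import *
plan([.6812,-.0474,.076],np.pi/2+.098,n=1)
E
```

```text
1 [{"offset": [0.6, -1.2, 3.6], "rotation": [0.005, 0.002, 0.0]}]
```

Call:
apply_moves([
  {"offset": [0.5,-1,3.5],"rotation": [0.004,0.002,0]},
  {"offset": [0,0,0],"rotation": [0,0,0]},
])

```text
time: 11.2
tool_pos: [0.6814, -0.0474, 0.0761]
tool_rot: [3.141, 0.0, 1.669]
contact_force: [-0.2, -0.5, -0.9]
opening: 0.0921
```

Call:
apply_moves([
  {"offset": [0,0,0],"rotation": [0,0,0]},
  {"offset": [0,0,0],"rotation": [0,0,0]},
  {"offset": [0,0,0],"rotation": [0,0,0]},
  {"offset": [0,0,0],"rotation": [0,0,0]},
  {"offset": [0,0,0],"rotation": [0,0,0]},
  {"offset": [0,0,0],"rotation": [0,0,0]},
  {"offset": [0,0,0],"rotation": [0,0,0]},
  {"offset": [0,0,0],"rotation": [0,0,0]},
  {"offset": [0,0,0],"rotation": [0,0,0]},
  {"offset": [0,0,0],"rotation": [0,0,0]},
], grip=1.0, grip_force=30)

```text
time: 12.03
tool_pos: [0.6818, -0.0474, 0.0769]
tool_rot: [3.139, 0.001, 1.669]
contact_force: [-0.4, 0.2, 0.2]
opening: 0.052
```

Call:
apply_moves([
  {"offset": [0,0,-4],"rotation": [0,0,0]},
  {"offset": [0,0,-10],"rotation": [0,0,0]},
  {"offset": [0,0,-15],"rotation": [0,0,0]},
  {"offset": [0,0,-20],"rotation": [0,0,0]},
  {"offset": [0,0,-20],"rotation": [0,0,0]},
  {"offset": [0,0,-15],"rotation": [0,0,0]},
  {"offset": [0,0,-8],"rotation": [0,0,0]},
  {"offset": [0,0,0],"rotation": [0,0,0]},
])

```text
time: 12.7
tool_pos: [0.6798, -0.047, 0.1731]
tool_rot: [-3.137, -0.001, 1.669]
contact_force: [0.8, 0.6, -2.0]
opening: 0.052
```

```bash
python3 - <<'E'
from h import *
s=observe();p=wproj_ext(read_camera('wrist'),s);save(p,'w5')
plan([.525,.14,.18],np.pi/2+.095,n=11)
p=read_camera('side');cv2.imwrite('pics/s5.png',cv2.cvtColor(cv2.resize(p['img'][70:230,220:380],None,fx=3.7,fy=3.7,interpolation=2),cv2.COLOR_RGB2BGR))
E
```

```text
11 [{"offset": [18.3, -12.3, -0.6], "rotation": [-0.0, -0.0, 0.0]}, {"offset": [18.3, -12.3, -0.6], "rotation": [-0.0, -0.0, 0.0]}, {"offset": [18.3, -12.3, -0.6], "rotation": [-0.0, -0.0, 0.0]}, {"offset": [18.3, -12.3, -0.6], "rotation": [-0.0, -0.0, 0.0]}, {"offset": [18.3, -12.3, -0.6], "rotation": [-0.0, -0.0, 0.0]}, {"offset": [18.3, -12.3, -0.7], "rotation": [-0.0, -0.0, 0.0]}, {"offset": [18.3, -12.3, -0.7], "rotation": [-0.0, -0.0, 0.0]}, {"offset": [18.3, -12.4, -0.7], "rotation": [-0.0, -0.0, 0.0]}, {"offset": [18.3, -12.4, -0.7], "rotation": [-0.0, -0.0, 0.0]}, {"offset": [18.3, -12.4, -0.7], "rotation": [-0.0, -0.0, 0.0]}, {"offset": [18.3, -12.4, -0.7], "rotation": [-0.0, -0.0, 0.0]}]
```

View pics/s5.png

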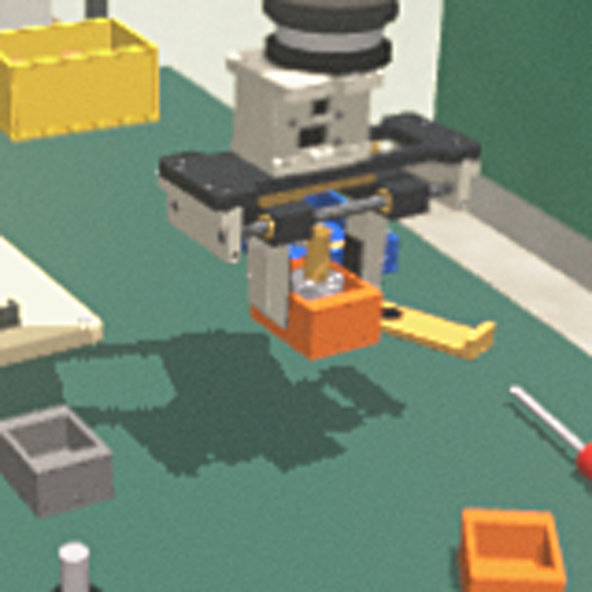

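Frame held with the case upright in it. I carry it to just short of the bay and look at the bay with the wrist camera.

Call:
apply_moves([
  {"offset": [8,-6,-2],"rotation": [0,0,0]},
  {"offset": [16,-11,-1],"rotation": [0,0,0]},
  {"offset": [20,-13,-1],"rotation": [0,0,0]},
  {"offset": [20,-13,-1],"rotation": [0,0,0]},
  {"offset": [20,-13,-1],"rotation": [0,0,0]},
  {"offset": [20,-13,-1],"rotation": [0,0,0]},
  {"offset": [20,-13,-1],"rotation": [0,0,0]},
  {"offset": [20,-13,0],"rotation": [0,0,0]},
  {"offset": [20,-13,0],"rotation": [0,0,0]},
  {"offset": [18,-13,0],"rotation": [0,0,0]},
  {"offset": [10,-8,0],"rotation": [0,0,0]},
  {"offset": [0,0,0],"rotation": [0,0,0]},
])

```text
time: 13.8
tool_pos: [0.5117, 0.142, 0.1679]
tool_rot: [-3.105, -0.006, 1.667]
contact_force: [-0.2, 0.5, -1.8]
opening: 0.0518
```

Call:
apply_moves([
  {"offset": [0,0,0],"rotation": [0,0,0]},
])

```text
time: 13.88
tool_pos: [0.511, 0.1424, 0.1675]
tool_rot: [-3.104, -0.006, 1.668]
contact_force: [1.2, -0.6, -2.2]
opening: 0.0516
```

```bash
python3 - <<'E'
from h import *
s=observe();p=wproj_ext(read_camera('wrist'),s);save(p,'w6');print(s['tool_pos'],s['tool_rot'])
# predicted bay
c=[.5165,.2245];print(proj(p,box(c,.095,.064,.082,.018,.036)).round(1).tolist())
E
```

```text
[0.51100513 0.14236854 0.16752173] [-3.10404973 -0.00590441  1.66815676]
[[241.4, 146.3], [240.3, 40.5], [318.6, 146.9], [323.7, 40.5], [239.3, 149.3], [238.0, 34.9], [322.5, 150.0], [328.4, 34.9]]
```

View pics/w6.png

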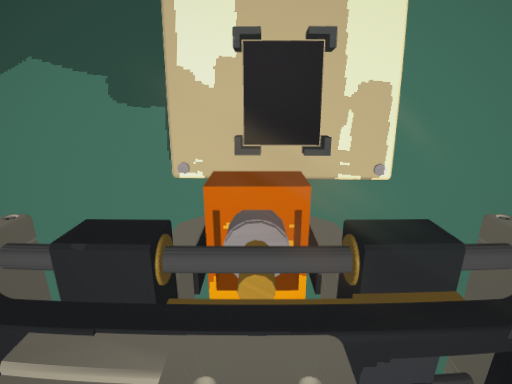

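```bash
python3 - <<'E'
from h import *
s=observe();p=wproj_ext(read_camera('wrist'),s);save(p,'w7');print(s['tool_pos'],s['tool_rot'])
g=cv2.cvtColor(p['img'],cv2.COLOR_RGB2GRAY)
a=cv2.resize(p['img'][20:190,160:410],None,fx=3,fy=3,interpolation=2);cv2.imwrite('pics/w7c.png',cv2.cvtColor(a,cv2.COLOR_RGB2BGR))
q=np.array([(244,41),(323,41),(321,147),(243,146)]);X=ray(p,q,.018);print(X,X.mean(0))
d=X[0]-X[3];print(np.linalg.norm(X[0]-X[3]),np.linalg.norm(X[1]-X[0]),np.arctan2(-d[0],d[1]))
d=X[1]-X[2];print(np.arctan2(-d[0],d[1]));d=X[2]-X[3];print(np.arctan2(d[1],d[0]))
X=ray(p,[(174,180),(392,179)],.018);d=X[1]-X[0];print(X,np.arctan2(d[1],d[0]))
t=read_camera('top');save(t,'t7')
print(np.array(ray(t,[(126.27,210.8)],.018)))
plan([.5165,.2245,.168],np.pi/2+.095,n=4)
E
```

```text
[0.5111294  0.14217442 0.16747161] [-3.10380001 -0.00611391  1.66759742]
[[0.48376977 0.26202069 0.018     ]
 [0.54414442 0.26772411 0.018     ]
 [0.55435357 0.18670215 0.018     ]
 [0.48996167 0.18092295 0.018     ]] [0.51805736 0.22434248 0.018     ]
0.08133377539866528 0.06064344407553325 0.07620317302661317
0.12534410969280996
0.08951065922999225
[[0.43253745 0.14557154 0.018     ]
 [0.61870857 0.16616269 0.018     ]] 0.11015562338933328
[[0.51695439 0.22420602 0.018     ]]
4 [{"offset": [20.6, 3.0, -0.1], "rotation": [-0.009, -0.001, 0.0]}, {"offset": [20.6, 3.0, -0.1], "rotation": [-0.009, -0.001, 0.0]}, {"offset": [20.6, 3.0, -0.1], "rotation": [-0.009, -0.001, 0.0]}, {"offset": [20.6, 3.0, -0.1], "rotation": [-0.009, -0.001, 0.0]}]
```

View pics/w7c.png

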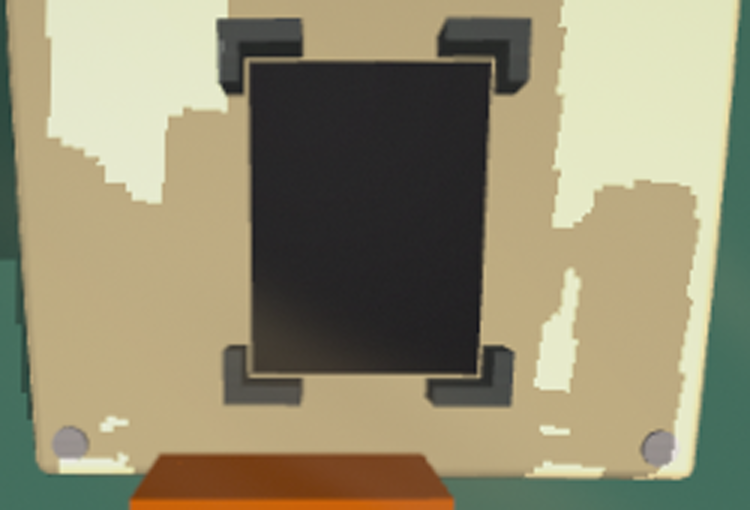

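Call:
apply_moves([
  {"offset": [12,2,0],"rotation": [-0.009,-0.001,0]},
  {"offset": [20,3,0],"rotation": [-0.009,-0.001,0]},
  {"offset": [20,4,0],"rotation": [-0.009,-0.001,0]},
  {"offset": [18,4,0],"rotation": [-0.009,-0.001,0]},
  {"offset": [9,1,0],"rotation": [0,0,0]},
  {"offset": [0,0,0],"rotation": [0,0,0]},
  {"offset": [0,0,0],"rotation": [0,0,0]},
])

```text
time: 14.62
tool_pos: [0.5236, 0.2231, 0.167]
tool_rot: [3.136, -0.002, 1.657]
contact_force: [0.4, -0.0, -2.6]
opening: 0.0518
```

```bash
python3 - <<'E'
from h import *
plan([.5175,.2244,.125],np.pi/2+.1,n=4)
E
```

```text
4 [{"offset": [0.4, -1.5, 10.5], "rotation": [0.001, -0.001, -0.003]}, {"offset": [0.5, -1.5, 10.5], "rotation": [0.001, -0.001, -0.003]}, {"offset": [0.5, -1.5, 10.5], "rotation": [0.001, -0.001, -0.003]}, {"offset": [0.5, -1.5, 10.5], "rotation": [0.001, -0.001, -0.003]}]
```

Call:
apply_moves([
  {"offset": [0.5,-1.5,8],"rotation": [0.001,-0.001,-0.003]},
  {"offset": [0.5,-1.5,10],"rotation": [0.001,-0.001,-0.003]},
  {"offset": [0.5,-1.5,10],"rotation": [0.001,-0.001,-0.003]},
  {"offset": [0.5,-1.5,8],"rotation": [0.001,-0.001,-0.003]},
  {"offset": [0,0,3],"rotation": [0,0,0]},
  {"offset": [0,0,0],"rotation": [0,0,0]},
  {"offset": [0,0,0],"rotation": [0,0,0]},
])

```text
time: 15.2
tool_pos: [0.5163, 0.2206, 0.122]
tool_rot: [-3.138, 0.004, 1.666]
contact_force: [0.1, 0.2, -2.3]
opening: 0.0517
```

```bash
python3 - <<'E'
from h import *
plan([.5175,.2244,.116],np.pi/2+.1,n=2)
s=observe();p=wproj_ext(read_camera('wrist'),s);save(p,'w8')
p=read_camera('side');cv2.imwrite('pics/s8.png',cv2.cvtColor(cv2.resize(p['img'][80:200,140:260],None,fx=5,fy=5,interpolation=2),cv2.COLOR_RGB2BGR))
E
```

```text
2 [{"offset": [1.8, 0.8, 3.0], "rotation": [-0.002, 0.002, -0.002]}, {"offset": [1.8, 0.8, 3.0], "rotation": [-0.002, 0.002, -0.002]}]
```

View pics/w8.png

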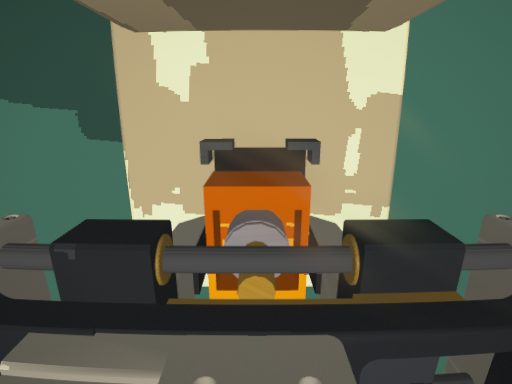

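View pics/s8.png

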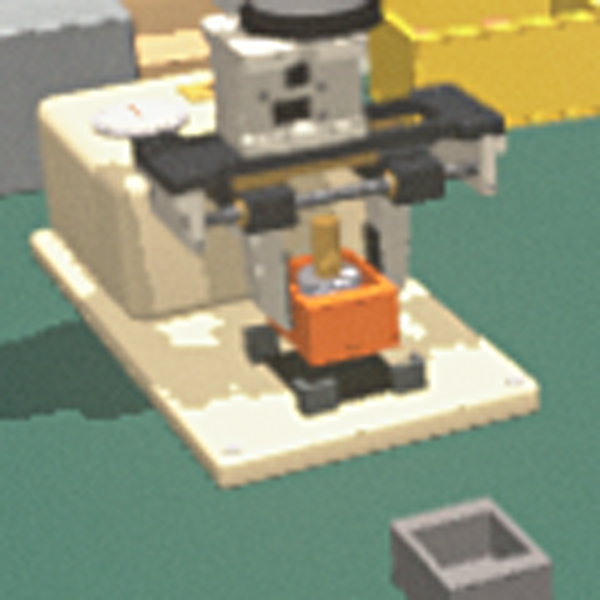

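Call:
apply_moves([
  {"offset": [2,1,3],"rotation": [-0.002,0.002,-0.002]},
  {"offset": [2,0.5,3],"rotation": [0,0,0]},
  {"offset": [0,0,0],"rotation": [0,0,0]},
  {"offset": [0,0,0],"rotation": [0,0,0]},
])

```text
time: 15.63
tool_pos: [0.5188, 0.2256, 0.1173]
tool_rot: [3.139, 0.001, 1.668]
contact_force: [-0.2, 0.4, -2.4]
opening: 0.0517
```

```bash
python3 - <<'E'
from h import *
plan([.5175,.2244,.095],np.pi/2+.1,n=4)
E
```

```text
4 [{"offset": [-0.3, -0.4, 5.6], "rotation": [0.001, 0.0, -0.001]}, {"offset": [-0.3, -0.4, 5.6], "rotation": [0.001, 0.0, -0.001]}, {"offset": [-0.3, -0.4, 5.6], "rotation": [0.001, 0.0, -0.001]}, {"offset": [-0.3, -0.4, 5.6], "rotation": [0.001, 0.0, -0.001]}]
```

Call:
apply_moves([
  {"offset": [0,-0.5,5],"rotation": [0,0,0]},
  {"offset": [0,-0.5,5],"rotation": [0,0,0]},
  {"offset": [0,0,4],"rotation": [0,0,0]},
  {"offset": [0,0,3],"rotation": [0,0,0]},
  {"offset": [0,0,2],"rotation": [0,0,0]},
  {"offset": [0,0,0],"rotation": [0,0,0]},
])

```text
time: 16.13
tool_pos: [0.5176, 0.2256, 0.0962]
tool_rot: [3.139, 0.001, 1.669]
contact_force: [-0.1, -0.8, -2.7]
opening: 0.052
```

```bash
python3 - <<'E'
from h import *
plan([.5175,.2244,.095],np.pi/2+.1,n=1)
E
```

```text
1 [{"offset": [-1.2, -0.2, 1.2], "rotation": [0.003, 0.001, -0.002]}]
```

Call:
apply_moves([
  {"offset": [-1,0,1],"rotation": [0.003,0.001,0]},
  {"offset": [0,0,0.5],"rotation": [0,0,0]},
  {"offset": [0,0,0.5],"rotation": [0,0,0]},
])

```text
time: 16.38
tool_pos: [0.5177, 0.2246, 0.0949]
tool_rot: [-3.141, -0.0, 1.669]
contact_force: [-3.0, 0.0, 4.6]
opening: 0.0518
```

Floor contact. Release, and check before lifting away.

Call:
apply_moves([
  {"offset": [0,0,0],"rotation": [0,0,0]},
  {"offset": [0,0,0],"rotation": [0,0,0]},
  {"offset": [0,0,0],"rotation": [0,0,0]},
  {"offset": [0,0,0],"rotation": [0,0,0]},
  {"offset": [0,0,0],"rotation": [0,0,0]},
  {"offset": [0,0,0],"rotation": [0,0,0]},
  {"offset": [0,0,0],"rotation": [0,0,0]},
  {"offset": [0,0,0],"rotation": [0,0,0]},
], grip=0.0)

```text
time: 17.05
tool_pos: [0.5194, 0.2249, 0.0962]
tool_rot: [3.137, -0.001, 1.669]
contact_force: [0.1, -0.2, 0.6]
opening: 0.0915
```

Call:
apply_moves([
  {"offset": [0,0,-8],"rotation": [0,0,0]},
  {"offset": [0,0,-20],"rotation": [0,0,0]},
  {"offset": [0,0,-30],"rotation": [0,0,0]},
  {"offset": [0,0,-30],"rotation": [0,0,0]},
  {"offset": [0,0,-30],"rotation": [0,0,0]},
  {"offset": [-25,0,0],"rotation": [0,0,0]},
  {"offset": [-35,0,0],"rotation": [0,0,0]},
  {"offset": [-25,0,0],"rotation": [0,0,0]},
  {"offset": [0,0,0],"rotation": [0,0,0]},
  {"offset": [0,0,0],"rotation": [0,0,0]},
  {"offset": [0,0,0],"rotation": [0,0,0]},
])

```text
time: 17.97
tool_pos: [0.5273, 0.1381, 0.226]
tool_rot: [3.133, -0.0, 1.671]
contact_force: [-0.7, 0.1, -0.4]
opening: 0.0919
```

```bash
python3 - <<'E'
from ff import *
s=observe();p=wproj_ext(read_camera('wrist'),s);save(p,'w9');print(s['tool_pos'],s['tool_rot'])
p=read_camera('side');cv2.imwrite('pics/s9.png',cv2.cvtColor(cv2.resize(p['img'][90:190,150:250],None,fx=6,fy=6,interpolation=2),cv2.COLOR_RGB2BGR))
# predicted rim corners if seated vs 4mm high
for dz in(0,.01):print(proj(p,box([.5177,.2246],.098,.052,.07,.018+dz,.052+dz))[[1,3,5,7,0,2,4,6]].__sub__([150,90]).__mul__(6).round().tolist())
E
```

```text
[0.52731498 0.13811156 0.22599544] [ 3.13263868e+00 -3.43689541e-04  1.67091040e+00]
[[258.0, 371.0], [359.0, 348.0], [253.0, 305.0], [354.0, 283.0], [314.0, 428.0], [418.0, 403.0], [308.0, 360.0], [414.0, 336.0]]
[[257.0, 352.0], [357.0, 329.0], [251.0, 286.0], [353.0, 264.0], [312.0, 408.0], [417.0, 383.0], [307.0, 340.0], [413.0, 316.0]]
```

View pics/w9.png

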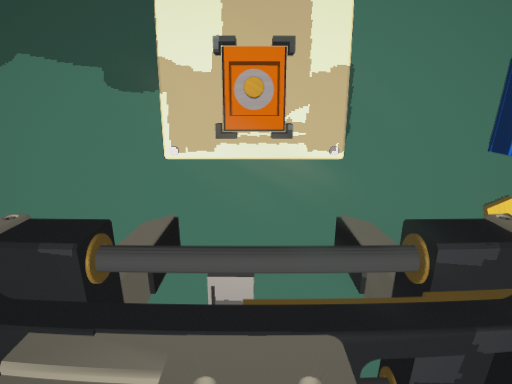

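View pics/s9.png

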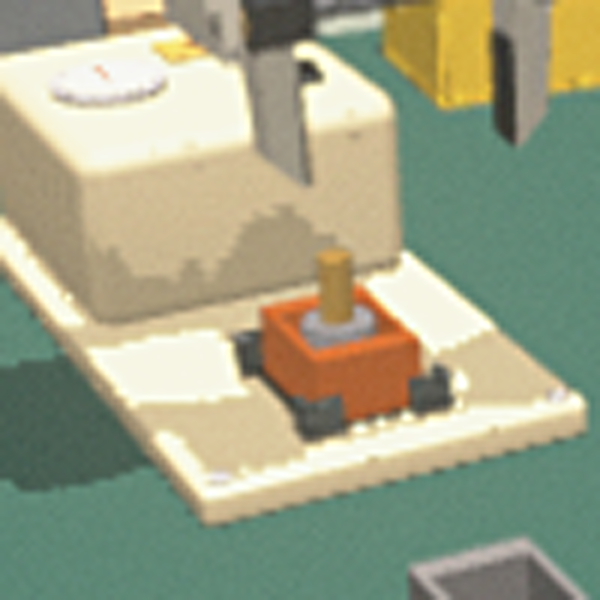

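```bash
python3 -c "
from h import *
print(hand_in())"
```

```text
the job is handed in; nothing more can be done
None
```

The loaded orange frame is seated in the bay on the coin tester with the steel case upright in it. I handed the job in about 18 s into the 54 s limit.

- **Case into frame:** I gripped the steel case by its brass stem and stood it in the pocket of the leftmost orange frame while that frame was on the bench. I then let go, and the pictures showed the case upright and centred.
- **Frame into bay:** I gripped the loaded frame across its 52 mm width and lowered it between the four corners. At contact the force turned from carrying the weight to about 5 N of upward push. The gripper height then matched the bay floor at 18 mm to within about 1 mm.
- **Last checks:** With the gripper open and clear, the wrist and side pictures show the frame inside all four corners and the case upright. The rim sits within about 2 px of where it should be when fully home; being 10 mm too high would have shown as about 3 px.

No check failed at the end. Earlier, camera estimates of the frame's angle (0.04 to 0.12 rad) and of the bay's position (about 4 mm apart) disagreed. I settled both with close-up wrist views before moving.

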